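Bolt down the lid of a transit crate

ROBOT

A 6-joint arm with a two-finger parallel gripper is mounted at the origin on the work surface. World frame = base frame: x ahead of the robot, y to its left, z up, the work surface at z = 0. Lengths are in mm, angles in rad, forces in N, time in s.
With the tool pointing down it reaches from about 375 to 900 mm from the base axis. Payload 3.1 kg.
Tool frame: the origin (TCP) lies on the centre line of the jaws, within the pads' length; the fingertips stand 25 mm ahead of it and the grasp point (between the pads) lies 6 mm ahead of it (r.nose_length is the distance from the TCP to the fingertips, in mm); z points along the fingers, y is the line along which they close (so a half turn about z gives the same grasp; the last joint's range is limited). The gripper opens to 87 mm and grips with 3 to 60 N. Pads are 19 mm wide; open, the fingers measure 117 mm over their backs; the gripper's body (75 mm by 190 mm) begins 51 mm behind the grasp point.
Start: joints at [-1.411, 0.527, 1.433, -0, 1.181, -0.178], TCP at [207.744, -589.44, 247.548] pointing down, gripper open.
Joint ranges: [-3.08, 3.08], [-0.75, 2.2], [0.22, 2.44], [-1.43, 4.57], [0, 2.65], [-2.85, 2.85]. Speed limits (rad/s): [2.79, 2.79, 3.14, 3.14, 3.14, 3.14].

INTERFACE

Orientations are given as a unit quaternion [x, y, z, w].
In Python, from bench import r gives the robot as it stands. The module is installed in compiled form; this text tells all that it offers.
- The arm moves only by the shell command python3 -m handwheel 'ROWS' [FORCE]. ROWS is JSON, a list of rows, each a list of 5 numbers: the finger opening in mm, from 0 to 87, then the shift along the tool's x, y, z scaled (see below), then the turn about the tool's z scaled (see below). A call has exactly 8 rows; each row shifts and turns the commanded pose from where the row before left it, along the tool's axes as they then stand; what a row does not reach is not made up. The controller multiplies each number of a shift by 20 mm and each number of a turn by 8 degrees. A row lasts 1/8 s, in which the tool goes at most 62.5 mm and 10.7 degrees, less where a joint would pass 70% of its speed; a pose out of reach is approached as far as the arm can. A call with a number of a shift or a turn outside -1 to 1 is refused whole. A call with a gripper value outside its range is refused whole. The fingers move at their own pace and stop on an object; FORCE is the grip in N (left out, the last holds). Time passes only in rows, so rows that do not move let the fingers close, or fill a call up. It gives the time, the measured TCP pose, the force, the opening and the grip force at its end, in the units of the state.
- r.read_state(): the state, without advancing time (a new reading comes with each control period).
- r.grab_frame(name): name is "side" or "top" or "wrist"; returns a dict with "img" (384x512x3 uint8, red, green, blue), "camera_matrix" (3x3 intrinsics, pixels), "cam_to_world" (4x4, takes a point from camera to world coordinates). Camera axes: x right, y down, z forward; pixel columns grow to the right and rows downward; lengths in mm; the calibration is good to about 2 mm. A picture is of the moment at which its call begins. There is no depth.
- r.job_done(): hands the job in; it is judged then, once.
Trained networks look in a picture, given as the dict that the camera call returned (one of the last four; its "shot" number tells which), for a name from the list of things; names that differ only in an ending like _2 or _b are one class to them, and where a whole thing is asked for, a point or a joint stands for the part that bears it (a point fixed in the world has none). Each returns a list of dicts, best first, with "p" (0 to 1); they miss things now and then, are a little off and sometimes report something else, mostly with a low value. They report only what shows in the picture. A call takes as long as a camera call.
- r.spot_in(picture, label): "xy" ([column, row] in pixels, amid what is visible of it).
The state is a dict: "t": time; "qpos": joint angles; "joint_velocities": joint speeds; "joint_torque": joint torques, N m; "tool_pos": TCP position; "eef_rot": TCP orientation; "force": force on the tool from outside, world axes, zero at the start; "moment": the same for the moment, N m; "gripper_width": finger opening in mm; "grip_force": force on a finger pad.
Only numpy, scipy, OpenCV 4.12 (cv2) and the standard library are available. Lean on these libraries where they do the work, as an engineer would, in place of code of your own. Each camera call takes 0.05 s, during which the arm holds its last target. There are 200 camera calls.

TASK

The crate of finished sleeves is ready to go: bolt its lid shut. Lift the barrel bolt's handle, slide the bolt across under the staple until you feel the handle come up against its stop, and, holding it there against the push of the lid's seal, ease the handle right down into the keeper notch without forcing it, and let go. Leave the sleeves and the can where they stand.

Things in the scene. Friction and masses are not known exactly. Their poses are not given: they have to be found in the camera images.
- crate: plywood transit crate fixed to the bench, 280 (x) x 440 (y) x 158 mm high. Origin: centre of its underside; x to the back, y along the barrel bolt in the direction it is thrown, z up. The steel bolt lies on top along the front edge (-x side); its axis is at x -108, z 174 mm, parallel to y. A staple over the fixed deck strip stands at y 119 mm, its bridge 8 mm thick above the rod's path
- lid: hinged lid (crate y -220 to 83 mm) with bolt and keeper. Origin on its hinge line, crate (0, -205, 150) mm; axes as the crate's. A rubber seal holds it proud; the bolt's taper draws lid, bolt and handle 2 to 6 mm down. The keeper's notch, 12 mm wide, ends at the handle's stop: the arm drops in only within 2 mm of the stop. The keeper has slotted holes: its place is known only to +-7 mm
- knob (a point): centre of the black knob at the end of the handle: a flat steel arm, 10 mm wide along the bolt and 8 mm thick, 80 mm from the bolt axis to the knob centre. The knob is a flat-sided drum, 24 mm across and 20 mm wide along the bolt, so it turns between fingers that pinch it from above. Handle down: the knob is level with the axis, 48 mm out in front of the crate, free all round. It swings up and back over the axis
- bolt (a joint): slide of the 16 mm rod along the crate's +y, m. Starts at 0 to 0.013. The arm's centre is at crate y = -0.085 + value. About 3 N slides it; from about 0.048 its taper rides under the staple and the push needed grows by about 1 N per mm to 7 to 21 N at the stop, then steeply; 23 N at the knob is surely home. Let go with the handle up, it slips back. The handle meets its rigid stop at 0.060 +-0.007
- handle (a joint): handle angle, rad: 0 = right down (level, towards -x), grows as it is lifted, 1.45 = almost upright, its end. It stays where it is left (about 1 N at the knob turns it, a few N while pressed on the stop). A steel keeper rail 20 mm in front of the axis, its top 14 mm above it, holds the arm above 0.8 rad between rest and notch; slide it at 1.1 or more. The arm and keeper are to be loaded gently, under 25 N where they touch
- sleeve_a: polished aluminium sleeve, 64 mm across, 110 mm tall, standing on the crate's fixed deck strip; origin: centre of its underside. Leave alone
- sleeve_b: polished aluminium sleeve, 80 mm across, 140 mm tall, standing on the bench beside the crate; origin: centre of its underside. Leave alone
- can: white plastic rinse can, 90 x 130 mm, 183 mm tall with its grip, standing on the bench beside the crate; origin: centre of its underside. Leave alone

How it is judged (in metres and radians):
On the way, in this order (a step that is already met when the one before it is completed fails the run):
1. the handle is lifted clear of the keeper (value of joint handle above 0.9 rad), for 0.1 s.
2. with the handle still up, the bolt is slid across under the staple (value of joint bolt above 0.047 m and value of joint handle above 0.6 rad), for 0.1 s.
At the end, for the whole second after the job is handed in: the bolt is across (joint over 47 mm) with its handle right down in the keeper notch (within 0.12 rad of fully down), at rest (value of joint bolt above 0.047 m and value of joint handle below 0.12 rad and velocity of joint bolt below 0.01 m/s and velocity of joint handle below 0.1 rad/s); the robot touches nothing.
It fails at once if the handle is forced against the keeper or its stop (over 25 N) (contact force between handle and lid above 25 N).
It fails at once if a sleeve or the can is moved over 20 mm (distance of any of sleeve_a, sleeve_b, can from where it was at the start of the episode above 0.02 m).
It also fails if it takes over 64 s, if anything falls off the work surface, if the arm or the gripper's body presses on something with over 40 N, if the wrist force passes 120 N, or if a joint passes its speed limit or range.

## Working session

There is one attempt and no reset: what is moved stays moved. The work goes in short steps, Python scripts to look and compute and a shell command to move; the robot and the scene stay as the last step left them, time stands still between calls to the robot, and variables do not carry over. Pictures are saved under pics/ and viewed, at most 10 in all, crops included, and the job is handed in when it is done.

```bash
mkdir -p pics; cat > h.py <<'E'
from bench import r
import numpy as np, cv2
from scipy.spatial.transform import Rotation as R
def ray(f,xy):
    K=np.array(f["camera_matrix"]);T=np.array(f["cam_to_world"])
    d=T[:3,:3]@np.linalg.solve(K,[xy[0],xy[1],1.]);return T[:3,3],d/np.linalg.norm(d)
def tri(rs):
    A=np.zeros((3,3));b=np.zeros(3)
    for o,d in rs:
        P=np.eye(3)-np.outer(d,d);A+=P;b+=P@o
    X=np.linalg.solve(A,b);return X,[np.linalg.norm((np.eye(3)-np.outer(d,d))@(X-o)) for o,d in rs]
def proj(f,X):
    T=np.linalg.inv(np.array(f["cam_to_world"]));p=np.array(f["camera_matrix"])@(T[:3,:3]@X+T[:3,3]);return p[:2]/p[2]
E
python3 - <<'E'
from h import *
s=r.read_state();print({k:np.round(s[k],3).tolist() for k in("t","tool_pos","eef_rot","force")})
fs={}
for n in("side","top","wrist"):
    f=fs[n]=r.grab_frame(n)
    cv2.imwrite(f"pics/{n}0.png",f["img"][:,:,::-1])
    T=np.array(f["cam_to_world"]);print(n,T[:3,3].round(),T[:3,2].round(2))
    for l in("knob","crate","lid","bolt","handle","sleeve_a","can"):
        print(n,l,[(np.round(q["xy"]).tolist(),round(q["p"],2)) for q in r.spot_in(f,l)[:3]])
cv2.imwrite("pics/st.png",np.hstack([cv2.resize(fs[n]["img"],(400,300)) for n in("side","top")])[:,:,::-1])
E
```

```text
{'t': 0.0, 'tool_pos': [207.645, -588.763, 246.567], 'eef_rot': [0.986, 0.169, -0.0, -0.001], 'force': [-0.443, 0.283, -0.495]}
side [ 692.  288. 1014.] [-0.07 -0.3  -0.95]
side knob [([307.0, 181.0], 0.73)]
side crate [([239.0, 222.0], 0.63)]
side lid [([238.0, 191.0], 0.69)]
side bolt [([289.0, 184.0], 0.84)]
side handle [([310.0, 180.0], 0.5)]
side sleeve_a [([199.0, 268.0], 0.96), ([293.0, 357.0], 0.74)]
side can [([261.0, 105.0], 0.88)]
top [ 455.   17. 1205.] [ 0.15  0.   -0.99]
top knob [([251.0, 241.0], 0.67), ([175.0, 120.0], 0.23)]
top crate [([235.0, 176.0], 0.62)]
top lid [([260.0, 178.0], 0.66)]
top bolt [([243.0, 220.0], 0.56)]
top handle [([250.0, 243.0], 0.65)]
top sleeve_a [([175.0, 120.0], 0.89), ([107.0, 194.0], 0.88)]
top can [([260.0, 178.0], 0.73), ([352.0, 222.0], 0.62), ([174.0, 120.0], 0.18)]
wrist [ 271. -568.  385.] [-0.23 -0.08 -0.97]
wrist knob []
wrist crate []
wrist lid []
wrist bolt []
wrist handle []
wrist sleeve_a []
wrist can []
```

View pics/side0.png

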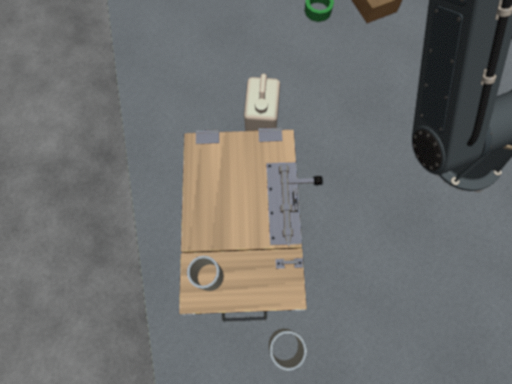

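View pics/top0.png

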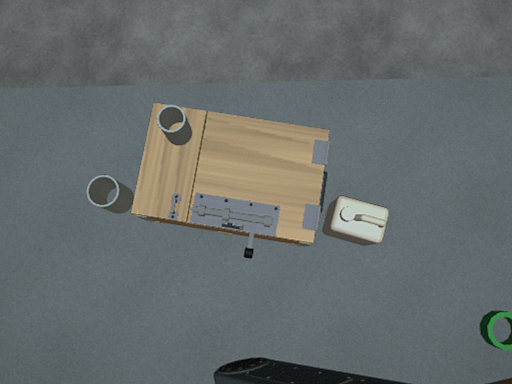

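The side view shows the crate with its knob at about (319,181); the top view has the knob at (249,254), crate corners at (133,213), (313,243), (328,130) and (154,103), and the staple at (175,206). The can is beyond the hinge end.

```bash
python3 - <<'E'
from h import *
f=r.grab_frame("top");g=r.grab_frame("side")
def pl(f,xy,z):
    o,d=ray(f,xy);return o+d*(z-o[2])/d[2]
for n,fr,cs in(("top",f,[(133,213),(313,243),(328,130),(154,103)]),("side",g,[(305,310),(296,130),(185,132),(180,312)])):
    P=[pl(fr,c,158) for c in cs];print(n,np.round(P).tolist())
    a=P[0]-P[1];b=P[3]-P[2];print("ang y",np.degrees(np.arctan2(a[1],a[0])),np.degrees(np.arctan2(b[1],b[0])),np.linalg.norm(a))
print("knob",tri([ray(f,(249,254)),ray(g,(319,181))]),pl(f,(249,254),174),pl(g,(319,181),174))
print("staple",pl(f,(175,206),190),pl(g,(290,264),190))
s=r.read_state();q=R.from_quat(s["eef_rot"]).as_matrix();print(q.round(3))
E
```

```text
top [[588.0, 302.0, 158.0], [507.0, -124.0, 158.0], [782.0, -173.0, 158.0], [862.0, 255.0, 158.0]]
ang y 79.22951376856832 79.3862154048808 433.76599531774934
side [[593.0, 308.0, 158.0], [503.0, -122.0, 158.0], [781.0, -179.0, 158.0], [862.0, 251.0, 158.0]]
ang y 78.11262769823345 79.39113012963523 439.4027256992683
knob (array([484.44564753,  26.86501408, 165.94022198]), [np.float64(0.04605584122633191), np.float64(0.04605584122624539)]) [484.18562454  26.81574942 174.        ] [486.45566658  29.3187009  174.        ]
staple [598.03885993 195.81016945 190.        ] [604.40429751 206.67228949 190.        ]
[[ 0.943  0.332  0.   ]
 [ 0.332 -0.943  0.   ]
 [ 0.    -0.    -1.   ]]
```

```bash
A='[[87,0.97,-1,-0.1,0],[87,0.97,-1,-0.1,0],[87,0.97,-1,-0.1,0],[87,0.97,-1,-0.1,0],[87,0.97,-1,-0.1,0],[87,0.97,-1,-0.1,0],[87,0.97,-1,-0.1,0],[87,0.97,-1,-0.1,0]]' ; true
python3 -m handwheel '[[87,0.97,-1,-0.1,0],[87,0.97,-1,-0.1,0],[87,0.97,-1,-0.1,0],[87,0.97,-1,-0.1,0],[87,0.97,-1,-0.1,0],[87,0.97,-1,-0.1,0],[87,0.97,-1,-0.1,0],[87,0.97,-1,-0.1,0]]' 20
python3 -m handwheel '[[87,0.97,-1,-0.1,0],[87,0.97,-1,-0.1,0],[87,0.97,-1,-0.1,0],[87,0.97,-1,-0.1,0],[87,0.97,-1,-0.1,0],[87,0.97,-1,-0.1,0],[87,0.97,-1,-0.1,0],[87,0.97,-1,-0.1,0]]'
```

```text
t: 2.3
tool_pos: [301.5, -385.8, 263.7]
eef_rot: [0.986, 0.169, 0.0, 0.0]
force: [0.3, -0.5, -0.8]
gripper_width: 86.8
grip_force: 0.0
t: 3.3
tool_pos: [394.5, -183.3, 279.8]
eef_rot: [0.986, 0.169, 0.0, 0.0]
force: [-0.3, 0.1, -0.4]
gripper_width: 87.4
grip_force: 0.0
```

```bash
python3 -m handwheel '[[87,0.97,-1,0,0],[87,0.97,-1,0,0],[87,0.97,-1,0,0],[87,0.97,-1,0,0],[87,0.97,-1,0,0],[87,0.97,-1,0,0],[87,0.97,-1,0,0],[87,0.9,-1,0,0]]'
python3 -m handwheel '[[87,0,0,0,0.95],[87,0,0,0,0.95],[87,0,0,0,0.95],[87,0,0,0,0.94],[87,0,0,0,0],[87,0,0,0,0],[87,0,0,0,0],[87,0,0,0,0]]'
python3 - <<'E'
from h import *
s=r.read_state();print(s["qpos"],s["tool_pos"]);f=r.grab_frame("wrist");print(r.spot_in(f,"knob")[:2],r.spot_in(f,"bolt")[:2],r.spot_in(f,"handle")[:2]);cv2.imwrite("pics/w1.png",f["img"][:,:,::-1])
print(proj(f,np.array([485,27,170.])),proj(f,np.array(s["tool_pos"])+[0,0,-6]))
E
```

```text
t: 4.3
tool_pos: [486.3, 18.8, 279.7]
eef_rot: [0.986, 0.169, 0.0, 0.0]
force: [0.2, -0.6, -0.1]
gripper_width: 87.3
grip_force: 0.0
t: 5.3
tool_pos: [486.0, 17.6, 279.6]
eef_rot: [0.995, -0.095, 0.0, 0.0]
force: [0.6, -0.4, -0.6]
gripper_width: 87.1
grip_force: 0.0
[-1.94157907e-01  2.98892546e-01  1.73180305e+00 -1.39369938e-05
  1.11086931e+00  1.56654059e+00] [486.02726525  17.55202923 279.56414008]
[{'xy': [240.7, 154.8], 'p': 0.73}] [{'xy': [223.3, 90.2], 'p': 0.65}] [{'xy': [244.3, 155.1], 'p': 0.92}]
[241.74078923 200.84214085] [253.35448309 255.68214656]
```

View pics/w1.png

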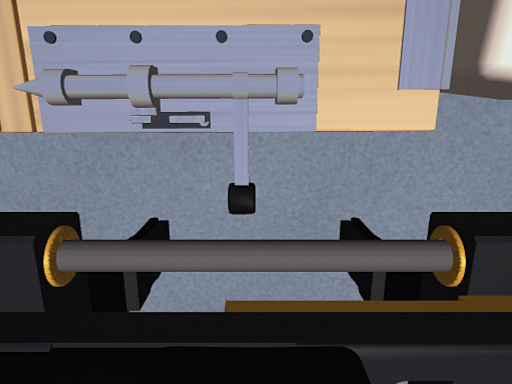

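```bash
python3 -m handwheel '[[87,-0.1,-0.46,0.6,0],[87,0,0,1,0],[87,0,0,1,0],[87,0,0,1,0],[87,0,0,1,0],[87,0,0,0.5,0],[87,0,0,0,0],[87,0,0,0,0]]'
python3 -m handwheel '[[12,0,0,0,0],[12,0,0,0,0],[12,0,0,0,0],[12,0,0,0,0],[12,0,0,0,0],[12,0,0,0,0],[12,0,0,0,0],[12,0,0,0,0]]' 30
python3 - <<'E'
from h import *
s=r.read_state();f=r.grab_frame("wrist");cv2.imwrite("pics/w2.png",f["img"][:,:,::-1]);print(s["tool_pos"],s["grip_force"])
E
```

```text
t: 6.5
tool_pos: [486.2, 27.0, 178.0]
eef_rot: [0.995, -0.095, 0.001, 0.0]
force: [1.3, -1.0, -0.5]
gripper_width: 87.4
grip_force: 0.0
t: 7.5
tool_pos: [485.8, 27.1, 177.5]
eef_rot: [0.995, -0.095, -0.0, -0.0]
force: [-0.2, 0.2, -0.2]
gripper_width: 19.4
grip_force: 30.0
[485.8051428   27.05371733 177.53058815] 29.999986784532666
```

View pics/w2.png

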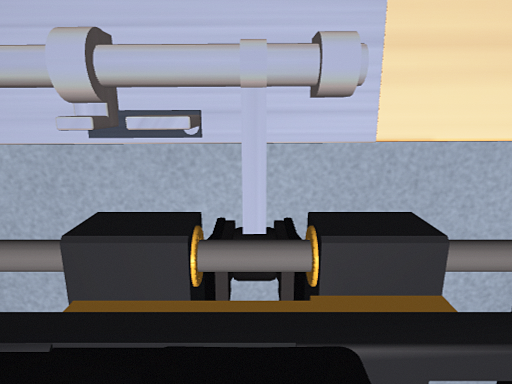

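```bash
python3 -m handwheel '[[12,0.05,0,-0.65,0],[12,0.16,0,-0.63,0],[12,0.26,0,-0.6,0],[12,0.35,0,-0.55,0],[12,0,0,0,0],[12,0,0,0,0],[12,0,0,0,0],[12,0,0,0,0]]'
python3 -m handwheel '[[12,0.43,0,-0.48,0],[12,0.51,0,-0.41,0],[12,0.57,0,-0.32,0],[12,0.61,0,-0.22,0],[12,0,0,0,0],[12,0,0,0,0],[12,0,0,0,0],[12,0,0,0,0]]'
```

```text
t: 8.55
tool_pos: [501.1, 24.2, 227.3]
eef_rot: [0.995, -0.095, -0.001, -0.0]
force: [-6.4, 1.2, 4.2]
gripper_width: 19.3
grip_force: 30.0
t: 9.55
tool_pos: [544.7, 16.0, 256.4]
eef_rot: [0.995, -0.095, 0.002, -0.0]
force: [-2.4, 1.7, 5.6]
gripper_width: 19.6
grip_force: 30.0
```

```bash
python3 -m handwheel '[[12,0,-0.2,0,0],[12,0,-0.25,0,0],[12,0,-0.25,0,0],[12,0,-0.25,0,0],[12,0,-0.25,0,0],[12,0,-0.25,0,0],[12,0,-0.25,0,0],[12,0,0,0,0]]'
python3 -m handwheel '[[12,0,-0.05,0,0],[12,0,0,0,0],[12,0,-0.05,0,0],[12,0,0,0,0],[12,0,-0.05,0,0],[12,0,0,0,0],[12,0,0,0,0],[12,0,0,0,0]]'
```

```text
t: 10.55
tool_pos: [550.8, 48.5, 256.3]
eef_rot: [0.995, -0.095, 0.002, 0.001]
force: [-3.6, -1.0, 4.7]
gripper_width: 19.6
grip_force: 30.0
t: 11.55
tool_pos: [551.3, 51.0, 256.2]
eef_rot: [0.995, -0.095, 0.002, 0.001]
force: [-3.7, -1.5, 5.3]
gripper_width: 19.5
grip_force: 30.0
```

```bash
python3 -m handwheel '[[12,0,-0.05,0,0],[12,0,0,0,0],[12,0,-0.05,0,0],[12,0,0,0,0],[12,0,-0.05,0,0],[12,0,0,0,0],[12,0,0,0,0],[12,0,0,0,0]]'
python3 -m handwheel '[[12,0,-0.05,0,0],[12,0,0,0,0],[12,0,-0.05,0,0],[12,0,0,0,0],[12,0,-0.05,0,0],[12,0,0,0,0],[12,0,0,0,0],[12,0,0,0,0]]'
```

```text
t: 12.55
tool_pos: [551.8, 54.0, 256.2]
eef_rot: [0.995, -0.095, 0.002, 0.001]
force: [-3.1, -1.3, 5.6]
gripper_width: 20.0
grip_force: 30.0
t: 13.55
tool_pos: [552.3, 56.5, 256.0]
eef_rot: [0.995, -0.095, 0.001, 0.002]
force: [-4.1, -4.5, 5.7]
gripper_width: 20.0
grip_force: 30.0
```

```bash
python3 -m handwheel '[[12,0,-0.05,0,0],[12,0,0,0,0],[12,0,0,0,0],[12,0,-0.05,0,0],[12,0,0,0,0],[12,0,0,0,0],[12,0,0,0,0],[12,0,0,0,0]]'
python3 -m handwheel '[[12,0,-0.05,0,0],[12,0,0,0,0],[12,0,0,0,0],[12,0,-0.05,0,0],[12,0,0,0,0],[12,0,0,0,0],[12,0,0,0,0],[12,0,0,0,0]]'
```

```text
t: 14.55
tool_pos: [552.5, 57.9, 255.8]
eef_rot: [0.995, -0.095, 0.001, 0.002]
force: [-4.7, -4.8, 5.6]
gripper_width: 19.7
grip_force: 30.0
t: 15.55
tool_pos: [552.8, 59.2, 255.7]
eef_rot: [0.995, -0.095, 0.001, 0.003]
force: [-5.0, -5.9, 4.4]
gripper_width: 19.8
grip_force: 30.0
```

```bash
python3 -m handwheel '[[12,0,-0.05,0,0],[12,0,0,0,0],[12,0,0,0,0],[12,0,-0.05,0,0],[12,0,0,0,0],[12,0,0,0,0],[12,0,0,0,0],[12,0,0,0,0]]'
python3 -m handwheel '[[12,0,-0.05,0,0],[12,0,0,0,0],[12,0,0,0,0],[12,0,-0.05,0,0],[12,0,0,0,0],[12,0,0,0,0],[12,0,0,0,0],[12,0,0,0,0]]'
```

```text
t: 16.55
tool_pos: [553.1, 60.6, 255.6]
eef_rot: [0.996, -0.095, 0.001, 0.004]
force: [-3.1, -7.4, 4.5]
gripper_width: 19.3
grip_force: 30.0
t: 17.55
tool_pos: [553.3, 61.9, 255.5]
eef_rot: [0.996, -0.095, 0.001, 0.004]
force: [-4.7, -10.6, 3.9]
gripper_width: 20.0
grip_force: 30.0
```

```bash
python3 -m handwheel '[[12,0,-0.05,0,0],[12,0,0,0,0],[12,0,0,0,0],[12,0,-0.05,0,0],[12,0,0,0,0],[12,0,0,0,0],[12,0,0,0,0],[12,0,0,0,0]]'
```

```text
t: 18.55
tool_pos: [553.6, 63.2, 255.3]
eef_rot: [0.996, -0.095, 0.0, 0.005]
force: [-5.1, -11.3, 3.9]
gripper_width: 19.7
grip_force: 30.0
```

```bash
python3 -m handwheel '[[12,0,-0.05,0,0],[12,0,0,0,0],[12,0,0,0,0],[12,0,-0.05,0,0],[12,0,0,0,0],[12,0,0,0,0],[12,0,0,0,0],[12,0,0,0,0]]'
```

```text
t: 19.55
tool_pos: [553.8, 64.4, 255.2]
eef_rot: [0.996, -0.094, 0.0, 0.006]
force: [-4.4, -13.9, 3.4]
gripper_width: 19.8
grip_force: 30.0
```

```bash
python3 -m handwheel '[[12,0,-0.05,0,0],[12,0,0,0,0],[12,0,0,0,0],[12,0,-0.05,0,0],[12,0,0,0,0],[12,0,0,0,0],[12,0,0,0,0],[12,0,0,0,0]]'
```

```text
t: 20.55
tool_pos: [554.0, 65.8, 255.1]
eef_rot: [0.996, -0.094, 0.0, 0.006]
force: [-3.9, -14.9, 2.4]
gripper_width: 19.1
grip_force: 30.0
```

```bash
python3 -m handwheel '[[12,0,-0.05,0,0],[12,0,0,0,0],[12,0,0,0,0],[12,0,-0.05,0,0],[12,0,0,0,0],[12,0,0,0,0],[12,0,0,0,0],[12,0,0,0,0]]'
```

```text
t: 21.55
tool_pos: [554.3, 67.1, 254.9]
eef_rot: [0.996, -0.094, -0.0, 0.007]
force: [-5.3, -17.7, 1.1]
gripper_width: 19.8
grip_force: 30.0
```

```bash
python3 -m handwheel '[[12,0,-0.05,0,0],[12,0,0,0,0],[12,0,0,0,0],[12,0,0,0,0],[12,0,0,0,0],[12,0,0,0,0],[12,0,0,0,0],[12,0,0,0,0]]'
```

```text
t: 22.55
tool_pos: [554.4, 67.7, 254.8]
eef_rot: [0.996, -0.094, -0.0, 0.007]
force: [-5.4, -17.5, 1.6]
gripper_width: 19.7
grip_force: 30.0
```

```bash
python3 -m handwheel '[[12,0,-0.05,0,0],[12,0,0,0,0],[12,0,0,0,0],[12,0,0,0,0],[12,0,0,0,0],[12,0,0,0,0],[12,0,0,0,0],[12,0,0,0,0]]'
```

```text
t: 23.55
tool_pos: [554.5, 68.4, 254.7]
eef_rot: [0.996, -0.094, -0.0, 0.008]
force: [-5.2, -18.9, 0.6]
gripper_width: 19.6
grip_force: 30.0
```

```bash
python3 -m handwheel '[[12,0,-0.05,0,0],[12,0,0,0,0],[12,0,0,0,0],[12,0,0,0,0],[12,0,0,0,0],[12,0,0,0,0],[12,0,0,0,0],[12,0,0,0,0]]'
```

```text
t: 24.55
tool_pos: [554.6, 68.8, 254.7]
eef_rot: [0.996, -0.094, -0.001, 0.008]
force: [-4.9, -20.6, 0.6]
gripper_width: 19.7
grip_force: 30.0
```

```bash
python3 -m handwheel '[[12,0,-0.05,0,0],[12,0,0,0,0],[12,0,0,0,0],[12,0,0,0,0],[12,0,0,0,0],[12,0,0,0,0],[12,0,0,0,0],[12,0,0,0,0]]'
```

```text
t: 25.55
tool_pos: [554.7, 69.6, 254.6]
eef_rot: [0.996, -0.094, -0.001, 0.009]
force: [-5.6, -22.0, 0.0]
gripper_width: 20.0
grip_force: 30.0
```

```bash
python3 - <<'E'
from h import *
s=r.read_state();f=r.grab_frame("wrist");print(s["force"],s["moment"])
cv2.imwrite("pics/w3.png",f["img"][:,:,::-1])
C=np.array([684.75,65,0]);c,sn=np.cos(np.radians(79.1)),np.sin(np.radians(79.1))
X=np.array([sn,-c,0]);Y=np.array([c,sn,0])
for n,p in(("staple",(-108,119,190)),("arm root",(-108,-22,170)),("arm mid",(-97,-22,214))):print(n,proj(f,C+p[0]*X+p[1]*Y+[0,0,p[2]]))
E
```

```text
[ -5.56691583 -21.97788355   0.03360418] [-3.58077586  0.99300606 -0.05357181]
staple [ 23.25860574 184.6303299 ]
arm root [254.27977683 177.53308492]
arm mid [255.74703256 174.0972939 ]
```

View pics/w3.png

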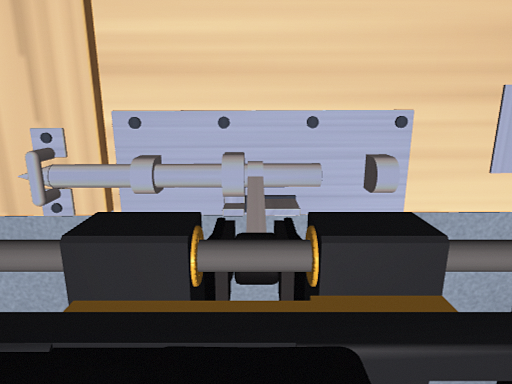

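```bash
python3 - <<'E'
import cv2,numpy as np
a=cv2.imread("pics/w1.png")[60:160,110:270];b=cv2.imread("pics/w2.png")[20:150,40:270];c=cv2.imread("pics/w3.png")[140:240,170:330]
a=cv2.resize(a,(400,250),interpolation=3);b=cv2.resize(b,(400,250),interpolation=3);c=cv2.resize(c,(480,300),interpolation=3)
o=np.zeros((560,800,3),np.uint8);o[:250,:400]=a;o[:250,400:]=b;o[255:555,:480]=c;cv2.imwrite("pics/c1.png",o)
E
```

```text
(no output)
```

View pics/c1.png

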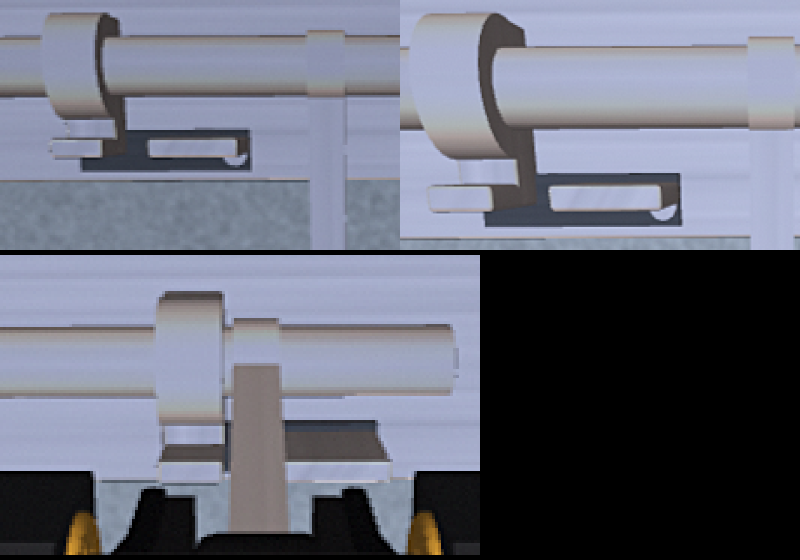

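The crops show the rod through the staple and the arm right over the keeper notch (notch about 228–285, arm 232–283 in the bottom crop). The push is about 23 N, so I'll lower it along the arc.

```bash
python3 -m handwheel '[[12,-0.31,0,0.1,0],[12,-0.3,0,0.13,0],[12,-0.29,0,0.16,0],[12,-0.28,0,0.18,0],[12,-0.26,0,0.2,0],[12,-0.25,0,0.22,0],[12,0,0,0,0],[12,0,0,0,0]]'
```

```text
t: 26.6
tool_pos: [523.7, 76.1, 235.8]
eef_rot: [0.996, -0.093, 0.002, 0.008]
force: [-3.9, -23.9, 1.5]
gripper_width: 19.5
grip_force: 30.0
```

```bash
python3 -m handwheel '[[12,-0.09,0,0.09,0],[12,-0.09,0,0.09,0],[12,-0.09,0,0.09,0],[12,-0.09,0,0.09,0],[12,0,0,0,0],[12,0,0,0,0],[12,0,0,0,0],[12,0,0,0,0]]'
```

```text
t: 27.6
tool_pos: [517.3, 77.3, 228.8]
eef_rot: [0.996, -0.093, 0.003, 0.008]
force: [-2.4, -24.0, 2.5]
gripper_width: 19.5
grip_force: 30.0
```

```bash
python3 -m handwheel '[[12,-0.09,0,0.11,0],[12,-0.08,0,0.11,0],[12,-0.08,0,0.11,0],[12,-0.08,0,0.12,0],[12,0,0,0,0],[12,0,0,0,0],[12,0,0,0,0],[12,0,0,0,0]]'
```

```text
t: 28.6
tool_pos: [510.7, 78.5, 219.6]
eef_rot: [0.996, -0.093, 0.003, 0.008]
force: [-3.5, -25.6, 1.8]
gripper_width: 19.6
grip_force: 30.0
```

```bash
python3 -m handwheel '[[12,-0.12,0.03,0.17,0],[12,-0.12,0.02,0.18,0],[12,-0.09,0.02,0.18,0],[12,-0.08,0.02,0.18,0],[12,-0.07,0.01,0.19,0],[12,-0.06,0,0.19,0],[12,0,0,0,0],[12,0,0,0,0]]'
```

```text
t: 29.6
tool_pos: [501.1, 80.0, 198.0]
eef_rot: [0.996, -0.093, 0.004, 0.006]
force: [0.1, -21.9, 1.1]
gripper_width: 19.8
grip_force: 30.0
```

```bash
python3 -m handwheel '[[12,-0.05,0.02,0.19,0],[12,-0.03,0.02,0.19,0],[12,-0.02,0.02,0.19,0],[12,-0.01,0.02,0.19,0],[12,0,0.02,0.19,0],[12,0,0,0,0],[12,0,0,0,0],[12,0,0,0,0]]'
```

```text
t: 30.6
tool_pos: [498.3, 80.1, 178.9]
eef_rot: [0.996, -0.094, 0.004, 0.005]
force: [-1.0, -17.5, 1.8]
gripper_width: 19.8
grip_force: 30.0
```

```bash
python3 -m handwheel '[[12,0,0.02,0.05,0],[12,0,0,0.05,0],[12,0,0.02,0.05,0],[12,0,0,0.05,0],[12,0,0,0,0],[12,0,0,0,0],[12,0,0,0,0],[12,0,0,0,0]]'
```

```text
t: 31.6
tool_pos: [498.4, 79.9, 176.3]
eef_rot: [0.996, -0.094, 0.005, 0.004]
force: [-3.1, -15.3, 12.1]
gripper_width: 19.8
grip_force: 30.0
```

```bash
python3 -m handwheel '[[12,0,0.05,-0.05,0],[12,0,0.05,-0.03,0],[12,0,0.05,0,0],[12,0,0.05,0,0],[12,0,0,0,0],[12,0,0,0,0],[12,0,0,0,0],[12,0,0,0,0]]'
```

```text
t: 32.6
tool_pos: [498.2, 79.2, 176.8]
eef_rot: [0.996, -0.094, 0.005, 0.001]
force: [3.5, -6.0, 3.9]
gripper_width: 20.3
grip_force: 30.0
```

```bash
python3 -m handwheel '[[12,0,0.05,0,0],[12,0,0.05,0,0],[12,0,0,0,0],[30,0,0,0,0],[60,0,0,0,0],[60,0,0,0,0],[60,0,0,0,0],[60,0,0,0,0]]'
python3 - <<'E'
from h import *
f=r.grab_frame("wrist");cv2.imwrite("pics/w4.png",f["img"][:,:,::-1])
E
```

```text
t: 33.6
tool_pos: [493.7, 78.6, 175.4]
eef_rot: [0.995, -0.095, -0.0, -0.0]
force: [0.6, -0.1, 0.4]
gripper_width: 57.6
grip_force: 0.0
```

View pics/w4.png

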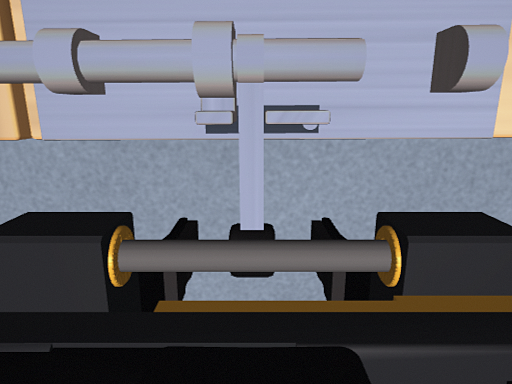

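The arm (columns 239–264) lies down in the notch between the stop block (ending at 234) and the rail (starting at 265), and the open fingers are clear of the knob. Retreating upward.

```bash
python3 -m handwheel '[[60,0,0,-0.3,0],[60,0,0,-0.5,0],[60,0,0,-1,0],[60,0,0,-1,0],[60,0,0,-1,0],[60,0,0,-1,0],[60,0,0,0,0],[60,0,0,0,0]]'
python3 - <<'E'
from h import *
f=r.grab_frame("wrist");cv2.imwrite("pics/w5.png",f["img"][:,:,::-1]);print(r.spot_in(f,"knob")[:1])
C=np.array([684.75,65,0]);c,sn=np.cos(np.radians(79.1)),np.sin(np.radians(79.1))
X=np.array([sn,-c,0]);Y=np.array([c,sn,0])
for a in(0,.2,.4):print(a,proj(f,C+(-108-80*np.cos(a))*X-22*Y+[0,0,172+80*np.sin(a)]))
E
```

```text
t: 34.65
tool_pos: [493.5, 78.6, 271.3]
eef_rot: [0.995, -0.095, -0.0, 0.0]
force: [0.2, -1.1, -0.4]
gripper_width: 60.2
grip_force: 0.0
[{'xy': [251.8, 154.0], 'p': 0.63}]
0 [252.48807706 197.72228905]
0.2 [252.3753175  201.57202297]
0.4 [252.2443388 200.9773679]
```

View pics/w5.png

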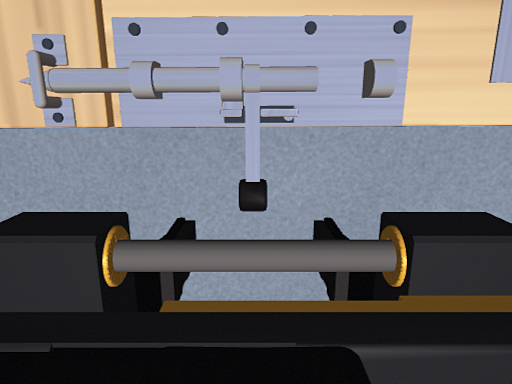

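The knob is at (253,195), matching the fully-down prediction of (252,198); the rod is through the staple and the arm is in the notch.

```bash
python3 -c "
from bench import r
print(r.job_done())"
```

```text
the job is handed in; nothing more can be done
None
```

The lid is bolted: the rod is through the staple, the handle is down in the keeper notch, the gripper is clear above the knob, and I handed the job in at about 35 s. The final wrist image agrees with this, but no verdict came back, and I did not look at the sleeves or the can again afterwards.

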